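# Locate a glass display module in its fixture and lay the retaining bar

### The job

Slide the glass display module, without gripping or lifting it, squarely against the two pins along its long side and then along them until it touches the end pin: press it lightly onto the pins, but never with more than 15 N, because the glass cracks. Then lay the longer of the two loose steel bars across the module, flat in both saddles of the fixture and about equally long on either side, without shifting the module. Leave everything else on the bench where it is.

Things in the scene. Friction and masses are not known exactly. Their poses are not given: they have to be found in the camera images.
- fixture: Fixed aluminium plate 200 (x) x 210 (y) mm with a smooth flat bed 14 mm above the bench. Origin: plate centre at bench level; its x points roughly away from the robot, y to the robot's left. On the bed stand three steel dowel pins, and at x = +42, y = +88 and -88 mm two dark saddle posts, each 52 (x) x 16 (y) mm and 42 mm high over all.
- home (a point): Point on the fixture's bed, at the plate's centre, 14 mm above the bench; axes as the fixture's. The module's origin lies here, its axes along the fixture's, when it touches all three pins.
- saddle_mid (a point): Point midway between the two saddles (fixture x = +42, y = 0 mm), at the height of their floors, 26 mm above the bench; axes as the fixture's. The bar's origin belongs here, the bar along the fixture's y. Each saddle is open upward between two outward-flaring cheeks: about 25 mm wide in x at the floor, 36 mm at the mouth, about 14 mm deep.
- pin_near: Fixed steel dowel pin, diameter 10, 10 mm high; origin at its foot on the bed (fixture x = -48, y = +44 mm). One of the two side pins for the module's left (+y) long side.
- pin_far: Fixed steel dowel pin as pin_near, at fixture x = +22, y = +44 mm: the second side pin. A module that has met only one side pin needs a few newtons more to swing round onto the other.
- pin_end: Fixed steel dowel pin as the others, at fixture x = +65, y = 0 mm: stops the module's far short end.
- panel: Display module with a glass face, flat black slab 120 (x) x 78 (y) x 8 mm, 0.11-0.18 kg, lying loose on the bed, 12-30 mm short of home in x, 8-18 mm to the -y side, turned up to 0.1 rad. Origin: centre of underside. Slides with 1 to 2.5 N; it and the pins are hard: force rises at once on meeting a pin. The bed is clear for fingertips beside the near half of its -y side and behind its -x end.
- bar: The retaining bar: plain flat steel bar 206 (x) x 20 (y) x 10 mm, about 0.3 kg, lying on the bench to one side of the fixture. Origin: centre of its underside; x along its length, either end alike. In the saddles its underside is 26 mm above the bench, 4 mm clear of the module's top.
- short_bar: A shorter spare bar, 130 x 20 x 10 mm, on the other side of the fixture; too short for the saddles. Bystander. Origin: centre of its underside.
- multimeter: Multimeter, 156 x 82 x 42 mm. Bystander. Origin: centre of its underside.
- screwdriver: Screwdriver 160 mm long. Bystander. Origin: centre of its underside.
- tweezers: Steel tweezers 120 mm long. Bystander. Origin near the middle, underside.
- solder_reel: Upright solder reel, diameter 60, height 36 mm. Bystander. Origin: centre of its underside.
- cleaner: Small clear bottle, diameter 42, height 105 mm. Bystander. Origin: centre of its underside.
There are look-alikes about, which are no part of the job. There is more than one size of the panel; the one meant has the size given above.

How it is judged:
By the outcome, as a careful person would: the job done as asked, in the order asked, and still so for the second after the job is handed in, with the robot touching nothing.
It also fails if it takes over 72 s, if anything falls off the work surface, if the arm or the gripper's body presses on something with over 40 N, if the wrist force passes 120 N, or if a joint passes its speed limit or range.

### The arm

A 6-joint arm with a two-finger parallel gripper is mounted at the origin on the work surface. World frame = base frame: x ahead of the robot, y to its left, z up, the work surface at z = 0. Lengths are in m, angles in rad, forces in N, time in s.
With the tool pointing down it reaches from about 0.3 to 0.775 m from the base axis. Payload 14.6 kg.
Tool frame: the origin (TCP) lies midway between the tips of the shut fingers; the grasp point (between the pads) lies 19 mm behind it; z points along the fingers, y is the direction in which the jaws open and shut (so a half turn about z gives the same grasp; the last joint's range is limited). The gripper opens to 94 mm and grips with 3 to 60 N. Pads are 16 mm wide; open, the fingers measure 119 mm over their backs; the gripper's body (75 mm by 177 mm) begins 78 mm behind the grasp point.
Start: joints at [-1.222, 0.3, 1.521, -0, 1.321, -0.067], TCP at [0.222, -0.503, 0.205] pointing down, gripper open.
Joint ranges: [-3.03, 3.03], [-0.79, 2.21], [0.23, 2.52], [-1.04, 4.18], [0, 3.07], [-2.55, 2.55]. Speed limits (rad/s): [2.22, 2.22, 2.57, 3.14, 3.14, 3.14].

### API

Orientations are given as [roll, pitch, yaw] about the fixed x, y, z axes, in that order (R = Rz(yaw) Ry(pitch) Rx(roll)).
In Python, from station import readout, imaging, job gives the robot as it stands.
- The arm moves only by the tool arm_command, never from a script. Its argument "increments" is a list of rows, each an object with "gripper": the opening, from 0 (shut) to 1 (fully open); "slide": the shift along the world's x, y, z in m, a list of three; "yaw": the turn about the world's z in rad. A call has 1 to 8 rows; each row is the pose to reach, as a shift and turn from the pose commanded when the call began; what a row does not reach only later rows make up. A row lasts 1/8 s, in which the tool goes at most 62.5 mm and 10.7 degrees, less where a joint would pass 70% of its speed; a pose out of reach is approached as far as the arm can. A call with a gripper value outside its range is refused whole. The fingers move at their own pace and stop on an object; "grip_force" is the grip in N (left out, the last holds). Time passes only in rows, so rows that repeat a pose let the fingers close. It gives the time, the measured TCP pose, the force and the opening at its end, in the units of the state.
- readout.get_obs(): the state, without advancing time (a new reading comes with each control period).
- imaging.camera(name): name is "side" or "top" or "wrist"; returns a dict with "color" (420x560x3 uint8, red, green, blue), "mtx" (3x3 intrinsics, pixels), "rvec" (rotation vector, rad) and "tvec" (3), from world to camera coordinates, as OpenCV has them. Camera axes: x right, y down, z forward; pixel columns grow to the right and rows downward; lengths in m; the calibration is good to about 2 mm. A picture is of the moment at which its call begins. There is no depth.
- job.hand_in(): hands the job in, once; it reports no verdict.
The state is a dict: "time_s": time; "qpos": joint angles; "joint_vel": joint speeds; "tau": joint torques, N m; "ee_pos": TCP position; "eef_rot": TCP orientation; "force": force on the tool from outside, world axes, zero at the start; "moment": the same for the moment, N m; "grip_width": finger opening in m.
Only numpy, scipy, OpenCV 4.12 (cv2) and the standard library are available. Lean on these libraries where they do the work, as an engineer would, in place of code of your own. Each camera call takes 0.05 s, during which the arm holds its last target. There are 200 camera calls.

## Working session

There is one attempt and no reset: what is moved stays moved. The work goes in short steps, Python scripts to look and compute and a tool call to move; the robot and the scene stay as the last step left them, time stands still between calls to the robot, and variables do not carry over. Pictures are saved under pics/ and viewed, about 8 in all and at most 12, crops included, and the job is handed in when it is done.

Besides the shell and the picture viewer there is one more tool, called after ">>>" as name([rows], argument=value, ...), one row to a line, values as JSON. arm_command: Moves the arm, as the interface text tells. Its arguments: {"type":"object","properties":{"increments":{"type":"array","items":{"type":"object","properties":{"gripper":{"type":"number"},"slide":{"type":"array","items":{"type":"number"}},"yaw":{"type":"number"}}}},"grip_force":{"type":"number"}},"required":["increments"]}

```bash
ls; mkdir -p pics; cat > h.py <<'E'
import numpy as np, cv2
from station import readout, imaging, job
def cam(n):
    c=imaging.camera(n); np.savez(f'{n}.npz',**c); return c
def load(n): return dict(np.load(f'{n}.npz'))
def ray(c,uv,z):
    R,_=cv2.Rodrigues(c['rvec']); t=np.ravel(c['tvec'])
    uv=np.atleast_2d(uv).astype(float)
    d=np.c_[uv,np.ones(len(uv))]@np.linalg.inv(c['mtx']).T@R
    o=-R.T@t
    return o+d*((z-o[2])/d[:,2])[:,None]
def proj(c,p): return cv2.projectPoints(np.atleast_2d(np.float64(p)),c['rvec'],c['tvec'],c['mtx'],None)[0][:,0]
def save(c,f): cv2.imwrite(f,c['color'][:,:,::-1])
E
python3 - <<'E'
from h import *
a=cam('top');b=cam('side');save(a,'pics/top.png');save(b,'pics/side.png')
for c in(a,b):
    R,_=cv2.Rodrigues(c['rvec']);print(-R.T@c['tvec'].ravel())
o=readout.get_obs();print(o)
E
```

```text
pics
[0.2971419  0.02819392 1.35153504]
[0.49819044 1.09835339 0.90228159]
{'time_s': 0.1, 'qpos': array([-1.22161148e+00,  3.00417468e-01,  1.52149590e+00, -6.96352450e-06,
        1.32070558e+00, -6.65999975e-02]), 'joint_vel': array([-0.00049479, -0.00252427, -0.00035734,  0.00139025, -0.00034568,
        0.0009938 ]), 'tau': array([ 2.56420535e-03, -5.32637322e+01, -3.53282440e+01,  7.10325851e-02,
        2.34393182e-02, -5.45431783e-05]), 'ee_pos': array([ 0.22206684, -0.50292688,  0.20495178]), 'eef_rot': array([-3.14056818e+00, -6.15709322e-05,  4.15786542e-01]), 'force': array([ 0.45268772, -0.10296463,  0.56796687]), 'moment': array([-0.03561859, -0.0236593 , -0.07131835]), 'grip_width': 0.09367343179536837}
```

View pics/top.png

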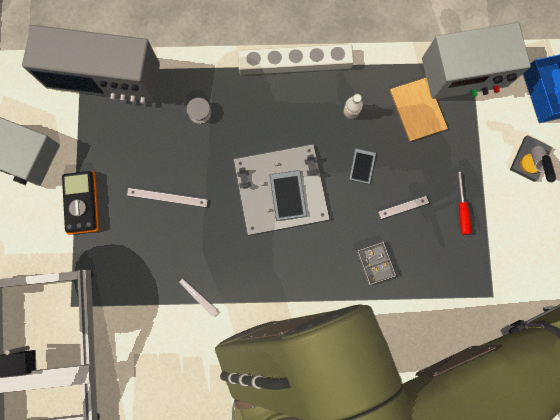

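View pics/side.png

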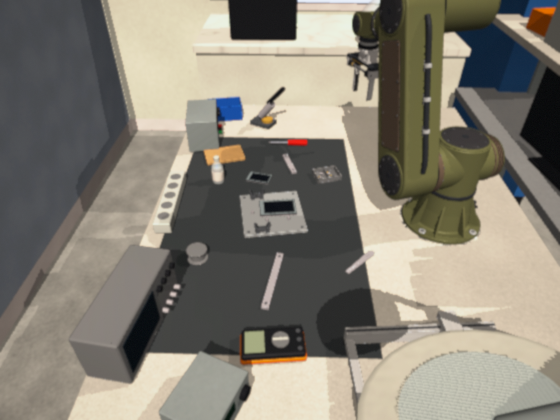

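Top view: fixture plate centred at about (281,190), with the panel lying on it at (290,195). The small look-alike module is at (363,166). Bar candidates are the long one at (167,197), the short one at (403,207) and the tweezers at (199,297). I choose the panel on the plate and the bar at (167,197), then measure and check in a close crop.

```bash
python3 - <<'E'
from h import *
c=load('top');im=c['color']
print(c['mtx'][0,0])
hsv=cv2.cvtColor(im,cv2.COLOR_RGB2HSV)
m=((hsv[:,:,2]>115)&(hsv[:,:,1]<60)).astype(np.uint8)
def comp(x,y,z,m):
    n,l=cv2.connectedComponents(m); k=l[y,x]; ys,xs=np.where(l==k)
    P=ray(c,np.c_[xs,ys],z)[:,:2]
    r=cv2.minAreaRect(np.float32(P*1000)); print((x,y),k,len(xs),r); print(np.round(cv2.boxPoints(r)))
comp(167,197,.01,m); comp(403,207,.01,m); comp(260,225,.014,m)
print(ray(c,[[243,175],[312,163],[290,195],[281,190],[363,166]],.014))
crop=cv2.resize(im[135:245,110:340,::-1],None,fx=3.4,fy=3.4,interpolation=cv2.INTER_CUBIC)
cv2.imwrite('pics/crop.png',crop)
E
```

```text
534.5225537806248
(167, 197) 36 629 ((539.3275756835938, 288.85162353515625), (206.4741668701172, 20.331253051757812), 80.15380096435547)
[[512. 189.]
 [532. 185.]
 [567. 389.]
 [547. 392.]]
(403, 207) 41 397 ((500.54638671875, -311.8736267089844), (19.297290802001953, 131.80421447753906), 17.13788604736328)
[[ 472. -252.]
 [ 511. -378.]
 [ 529. -372.]
 [ 490. -246.]]
(260, 225) 26 4768 ((554.23681640625, -2.0236129760742188), (199.84193420410156, 209.65199279785156), 9.593297004699707)
[[ 438.   85.]
 [ 473. -122.]
 [ 670.  -89.]
 [ 635.  118.]]
[[ 0.59154329  0.09327517  0.014     ]
 [ 0.61924635 -0.08434544  0.014     ]
 [ 0.53696634 -0.02552783  0.014     ]
 [ 0.55039423 -0.00297056  0.014     ]
 [ 0.60852445 -0.21495676  0.014     ]]
```

View pics/crop.png

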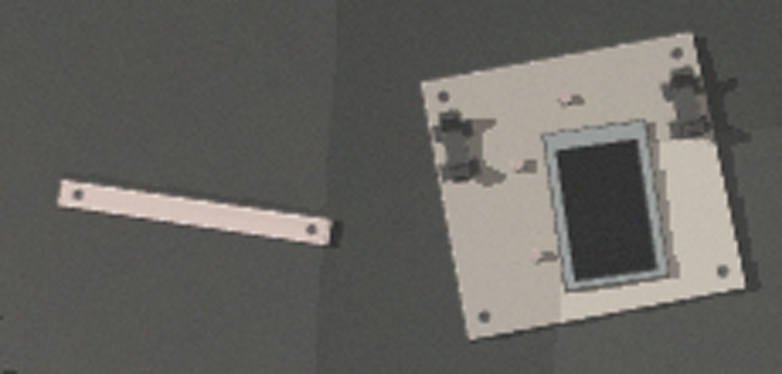

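The crop shows the fixture with the panel, its light frame spanning about (545,125)–(668,290) in crop pixels. The bar measures 206.5 x 20.3 mm, the short one 132 mm, and the plate 200 x 210 mm at yaw 9.6°, so the choices fit the given sizes. Next I measure the panel roughly and bring the arm near.

>>> arm_command([
  {"slide":[0.035,0.05,0.01],"yaw":0.17,"gripper":0},
  {"slide":[0.07,0.1,0.02],"yaw":0.34,"gripper":0},
  {"slide":[0.105,0.15,0.03],"yaw":0.51,"gripper":0},
  {"slide":[0.14,0.2,0.04],"yaw":0.68,"gripper":0},
  {"slide":[0.17,0.25,0.045],"yaw":0.85,"gripper":0},
  {"slide":[0.2,0.3,0.045],"yaw":1.02,"gripper":0},
  {"slide":[0.23,0.34,0.045],"yaw":1.19,"gripper":0},
  {"slide":[0.258,0.383,0.045],"yaw":1.322,"gripper":0},
])

```text
time_s: 1.1
ee_pos: [0.4808, -0.1185, 0.2503]
eef_rot: [-3.141, -0.0, 1.743]
force: [0.5, -1.0, 0.1]
grip_width: 0.0173
```

>>> arm_command([
  {"slide":[0,0,0],"yaw":0,"gripper":0},
  {"slide":[0,0,0],"yaw":0,"gripper":0},
])

```text
time_s: 1.35
ee_pos: [0.4798, -0.1204, 0.2502]
eef_rot: [-3.141, -0.0, 1.737]
force: [0.2, -0.3, 0.0]
grip_width: 0.0004
```

```bash
python3 - <<'E'
from h import *
o=readout.get_obs();print(o['time_s'],o['ee_pos'],o['eef_rot'],o['force'],o['grip_width'])
w=cam('wrist');save(w,'pics/w1.png')
R,_=cv2.Rodrigues(w['rvec']);print(-R.T@w['tvec'].ravel(),R[2])
E
```

```text
1.35 [ 0.47983982 -0.12039683  0.25017762] [-3.14093912e+00 -1.46279126e-04  1.73692391e+00] [ 0.16220905 -0.28925321  0.02036191] 0.0003902988493356326
[ 0.466162   -0.0517937   0.42774139] [ 0.03991179 -0.2427834  -0.96925913]
```

View pics/w1.png

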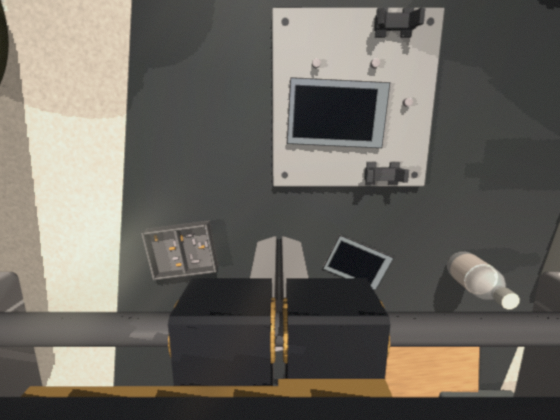

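The wrist view is clear: plate (273–442, 8–187), module with corners near (291,79), (390,83), (383,148), (289,143), side pins at (317,63) and (375,62), end pin at (409,102), saddles at (399,20) and (385,173). The small look-alike lies off the plate at (358,262).

```bash
cat > meas.py <<'E'
from h import *
def fixture(c,seed):
    im=c['color'].astype(int); hsv=cv2.cvtColor(c['color'],cv2.COLOR_RGB2HSV)
    m=(hsv[:,:,2]>110)
    m=m.astype(np.uint8); n,l=cv2.connectedComponents(m)
    q=(l==l[seed[1],seed[0]]); ys,xs=np.where(q)
    P=ray(c,np.c_[xs,ys],.014)[:,:2]*1000
    r=cv2.minAreaRect(np.float32(P)); return r
def panel(c,ctr,yaw,win=90):
    """frame of the module: bluish pixels near ctr(px); returns minAreaRect at z=.022 in mm"""
    im=c['color'].astype(int); m=((im[:,:,2]-im[:,:,0])>6)&(im.sum(2)>200)
    k=np.zeros_like(m); k[max(0,ctr[1]-win):ctr[1]+win,max(0,ctr[0]-win):ctr[0]+win]=1
    m=(m&k).astype(np.uint8); m=cv2.morphologyEx(m,cv2.MORPH_OPEN,np.ones((2,2)))
    n,l,s,_=cv2.connectedComponentsWithStats(m); j=1+np.argmax(s[1:,4]); ys,xs=np.where(l==j)
    P=ray(c,np.c_[xs,ys],.022)[:,:2]*1000
    return cv2.minAreaRect(np.float32(P))
def tofix(p,f,yaw):
    R=np.array([[np.cos(yaw),-np.sin(yaw)],[np.sin(yaw),np.cos(yaw)]]); return (np.atleast_2d(p)-f)@R
E
python3 - <<'E'
from meas import *
t=load('top');w=load('wrist')
print('f',w['mtx'][0,0])
for c,s,p in((t,(260,225),(290,195)),(w,(282,160),(338,113))):
    f=fixture(c,s); q=panel(c,p,0,50 if c is t else 70); print('fix',f); print('pan',q)
    print(np.round(tofix(cv2.boxPoints(q),np.array(f[0]),np.radians(f[2])),1), np.round(tofix(q[0],np.array(f[0]),np.radians(f[2])),1))
E
```

```text
f 318.3071358397349Traceback (most recent call last):
  File "<stdin>", line 5, in <module>
  File "meas.py", line 14, in panel
    n,l,s,_=cv2.connectedComponentsWithStats(m); j=1+np.argmax(s[1:,4]); ys,xs=np.where(l==j)
                                                     ~~~~~~~~~^^^^^^^^^
    return _wrapfunc(a, 'argmax', axis=axis, out=out, **kwds)
    return bound(*args, **kwds)
ValueError: attempt to get argmax of an empty sequence
```

```bash
python3 - <<'E'
from meas import *
t=load('top');w=load('wrist')
print(t['color'][200,262:310].tolist()); print(w['color'][70:156:2,340].tolist())
E
```

```text
[[175, 168, 156], [176, 167, 157], [176, 169, 158], [177, 170, 159], [180, 170, 160], [176, 168, 158], [177, 170, 160], [176, 168, 158], [177, 168, 158], [177, 170, 160], [169, 161, 153], [113, 112, 110], [153, 156, 156], [147, 149, 149], [96, 98, 98], [52, 53, 54], [54, 52, 55], [50, 52, 50], [52, 55, 53], [56, 55, 52], [52, 52, 54], [53, 54, 55], [53, 55, 53], [50, 54, 54], [54, 54, 54], [53, 54, 54], [53, 53, 52], [51, 50, 50], [54, 53, 53], [55, 53, 55], [55, 54, 55], [54, 54, 55], [56, 55, 55], [50, 49, 51], [54, 53, 56], [56, 52, 57], [50, 46, 50], [53, 53, 54], [61, 62, 62], [106, 110, 107], [154, 157, 155], [149, 154, 153], [123, 122, 117], [134, 129, 122], [144, 139, 131], [196, 188, 175], [195, 190, 176], [196, 190, 177]]
[[199, 193, 184], [198, 192, 183], [199, 193, 183], [198, 191, 182], [193, 186, 178], [120, 120, 118], [146, 150, 154], [149, 153, 156], [130, 134, 137], [33, 37, 39], [24, 26, 31], [19, 22, 27], [21, 27, 30], [23, 28, 31], [19, 24, 29], [26, 26, 32], [22, 25, 29], [24, 26, 30], [22, 25, 29], [21, 26, 32], [23, 24, 31], [24, 23, 29], [19, 20, 26], [23, 24, 30], [24, 25, 29], [22, 23, 28], [20, 21, 26], [20, 23, 26], [21, 24, 28], [17, 21, 25], [22, 26, 29], [20, 21, 27], [24, 24, 29], [22, 23, 27], [28, 29, 34], [130, 133, 134], [148, 152, 153], [143, 147, 146], [105, 104, 101], [123, 120, 114], [127, 123, 118], [179, 173, 164], [193, 186, 177]]
```

```bash
sed -i 's/m=((im\[:,:,2\]-im\[:,:,0\])>6)&(im.sum(2)>200)/m=(cv2.blur(c["color"][:,:,0].astype(np.float32),(3,3))<1.025*cv2.blur(c["color"][:,:,2].astype(np.float32),(3,3)))\&(im.sum(2)>270)/' meas.py
cat > m.py <<'E'
from meas import *
import sys
t=load('top');w=load('wrist')
for c,s,p in((t,(260,225),(290,195)),(w,(282,160),(338,113))):
    f=fixture(c,s); q=panel(c,p,0,35 if c is t else 70); print('fix',np.round(f[0],1),np.round(f[1:][0],1),f[2]); print('pan',q)
    print(np.round(tofix(cv2.boxPoints(q),np.array(f[0]),np.radians(f[2])),1).tolist(), np.round(tofix(q[0],np.array(f[0]),np.radians(f[2])),1))
E
python3 m.py
```

```text
fix [554.   -1.9] [200.2 209.8] 9.635671615600586
pan ((533.3676147460938, -21.729419708251953), (116.79513549804688, 75.123291015625), 6.949856281280518)
[[-80.3, 24.2], [-83.8, -50.8], [32.9, -56.3], [36.4, 18.7]] [[-23.7 -16. ]]
fix [550.9  -4.8] [199.3 207.9] 9.53410530090332
pan ((534.2662963867188, -23.181854248046875), (119.06356811523438, 77.48577117919922), 6.838088512420654)
[[-77.1, 26.1], [-80.8, -51.3], [38.2, -56.9], [41.8, 20.5]] [[-19.5 -15.4]]
```

>>> arm_command([
  {"slide":[0.04,0.025,-0.03]},
  {"slide":[0.0705,0.042,-0.07]},
  {"slide":[0.0705,0.042,-0.12]},
  {"slide":[0.0705,0.042,-0.17]},
  {"slide":[0.0705,0.042,-0.2]},
  {"slide":[0.0705,0.042,-0.22]},
  {"slide":[0.0705,0.042,-0.23]},
  {"slide":[0.0705,0.042,-0.2325]},
])

```text
invalid input
```

```bash
python3 - <<'E'
from h import *
o=readout.get_obs();print(o['time_s'],o['ee_pos'],o['eef_rot'],o['force'],o['grip_width'])
w=cam('wrist');b=cam('side');R,_=cv2.Rodrigues(w['rvec']);print(-R.T@w['tvec'].ravel(),R[2])
a=w['color'][:,80:480];u,v=proj(b,[.555,-.03,.02])[0].astype(int);print(u,v)
s=cv2.resize(b['color'][v-45:v+45,u-60:u+60],None,fx=3.3,fy=3.3)
W=np.zeros((420+s.shape[0]*0,400+s.shape[1],3),np.uint8);W[:,:400]=a;W[:s.shape[0],400:]=s
cv2.imwrite('pics/w2.png',W[:,:,::-1])
E
```

```text
1.4 [ 0.47971521 -0.12080627  0.25029617] [-3.14115347e+00 -3.75927840e-05  1.73608966e+00] [0.16447024 0.45463105 0.02893084] 0.0006340344151129568
[ 0.46605094 -0.05219266  0.42785857] [ 0.03993606 -0.24286836 -0.96923685]
271 204
```

View pics/w2.png

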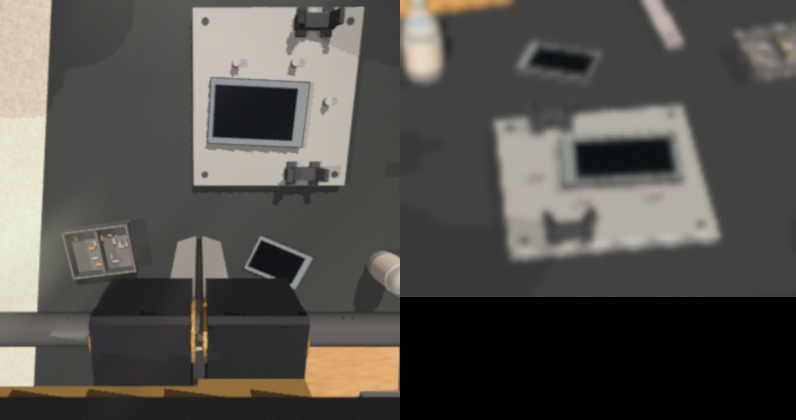

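The move was refused because the rows lacked yaw and gripper, so the picture shows the unchanged scene. I'll resend it with all fields.

>>> arm_command([
  {"slide":[0.04,0.025,-0.03],"yaw":0,"gripper":0},
  {"slide":[0.0705,0.042,-0.07],"yaw":0,"gripper":0},
  {"slide":[0.0705,0.042,-0.12],"yaw":0,"gripper":0},
  {"slide":[0.0705,0.042,-0.17],"yaw":0,"gripper":0},
  {"slide":[0.0705,0.042,-0.2],"yaw":0,"gripper":0},
  {"slide":[0.0705,0.042,-0.22],"yaw":0,"gripper":0},
  {"slide":[0.0705,0.042,-0.23],"yaw":0,"gripper":0},
  {"slide":[0.0705,0.042,-0.2325],"yaw":0,"gripper":0},
])

```text
time_s: 2.5
ee_pos: [0.5506, -0.0786, 0.0179]
eef_rot: [-3.141, -0.0, 1.737]
force: [1.0, 0.5, -0.0]
grip_width: 0.0005
```

```bash
python3 - <<'E'
from h import *
o=readout.get_obs();print(o['time_s'],o['ee_pos'],o['eef_rot'],o['force'],o['grip_width'])
w=cam('wrist');save(w,'pics/w3.png')
E
```

```text
2.5 [ 0.55057446 -0.07862918  0.01793129] [-3.14145588e+00 -1.63566955e-05  1.73690784e+00] [ 0.96529822  0.48619906 -0.01315439] 0.000526530722704663
```

View pics/w3.png

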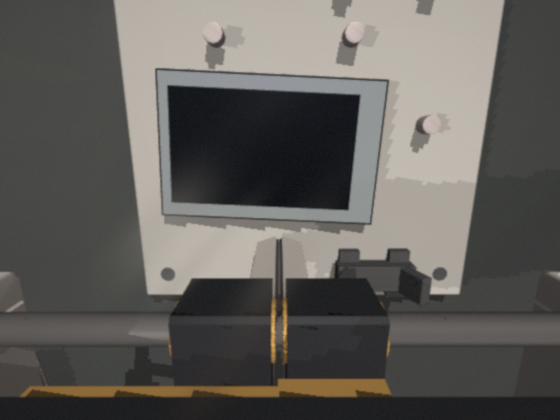

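The tip sits beside the module's -y side, with about 15 px of gap above (280,235). The module's corners are (158,70), (387,80), (374,223), (162,214). The pin tops are near (214,29), (355,29) and (432,122).

```bash
cat > g.py <<'E'
from meas import *
def gaps(c,ctr,win,pins,corners=None):
    P=ray(c,pins,.024)[:,:2]*1000
    q=panel(c,ctr,0,win); print('pan',np.round(q[0],1),np.round(q[1],1),round(q[2],2))
    u=P[1]-P[0]; print('pins',np.round(P,1).tolist(),'d12',round(np.linalg.norm(u),1),'yaw',round(np.degrees(np.arctan2(u[1],u[0])),2))
    # fixture from pins
    y=np.arctan2(u[1],u[0]); R=np.array([[np.cos(y),-np.sin(y)],[np.sin(y),np.cos(y)]])
    F=np.mean(P-np.array([[-48,44],[22,44],[65,0]])@R.T,axis=0); print('F',np.round(F,1))
    B=cv2.boxPoints(q); print('panel corners in fix',np.round((B-F)@R,1).tolist(),'ctr',np.round((q[0]-F)@R,1))
    t=readout.get_obs()['ee_pos'][:2]*1000; print('tcp fix',np.round((t-F)@R,1))
if __name__=='__main__':
    gaps(load('wrist'),(270,147),125,[[214,27],[355,27],[433,119]])
E
python3 g.py
```

```text
pan [534.2 -22.5] [117.8  76. ] 6.87
pins [[497.9, 32.0], [565.3, 43.3], [614.8, 8.0]] d12 68.4 yaw 9.52
F [551.4  -3.3]
panel corners in fix [[-77.2, 24.5], [-80.7, -51.4], [37.0, -56.8], [40.5, 19.1]] ctr [-20.1 -16.1]
tcp fix [-13.1 -74.1]
```

>>> arm_command([
  {"slide":[-0.0006,0.0035,0],"yaw":0,"gripper":0},
  {"slide":[-0.0012,0.007,0],"yaw":0,"gripper":0},
  {"slide":[-0.0015,0.0088,0],"yaw":0,"gripper":0},
  {"slide":[-0.0018,0.0107,0],"yaw":0,"gripper":0},
  {"slide":[-0.0021,0.0125,0],"yaw":0,"gripper":0},
  {"slide":[-0.0024,0.0144,0],"yaw":0,"gripper":0},
  {"slide":[-0.0027,0.0162,0],"yaw":0,"gripper":0},
  {"slide":[-0.003,0.0177,0],"yaw":0,"gripper":0},
])

```text
time_s: 3.55
ee_pos: [0.5478, -0.0604, 0.0181]
eef_rot: [3.141, 0.0, 1.738]
force: [1.0, -1.9, 1.9]
grip_width: 0.0002
```

>>> arm_command([
  {"slide":[-0.0002,0.0012,0],"yaw":0,"gripper":0},
  {"slide":[-0.0004,0.0025,0],"yaw":0,"gripper":0},
  {"slide":[-0.0004,0.0025,0],"yaw":0,"gripper":0},
])

```text
time_s: 3.92
ee_pos: [0.5472, -0.0578, 0.0179]
eef_rot: [-3.142, -0.0, 1.738]
force: [0.7, -1.7, 1.5]
grip_width: 0.0002
```

```bash
python3 - <<'E'
from h import *
o=readout.get_obs();print(o['time_s'],o['ee_pos'],o['force'],o['moment'])
w=cam('wrist');save(w,'pics/w4.png')
from g import gaps
gaps(w,(270,140),125,[[214,29],[355,29],[432,121]])
E
```

```text
3.925 [ 0.54720581 -0.05780946  0.01792278] [ 0.6826291  -1.68612877  1.51859603] [-0.3829896  -0.1868906  -0.04858179]
pan [531.4 -12.9] [117.6  75.8] 8.56
pins [[494.5, 51.9], [562.0, 63.3], [611.1, 27.9]] d12 68.5 yaw 9.57
F [548.   16.6]
panel corners in fix [[-79.4, 12.6], [-80.7, -63.2], [36.9, -65.3], [38.2, 10.5]] ctr [-21.3 -26.4]
tcp fix [-13.1 -73.3]
```

View pics/w4.png

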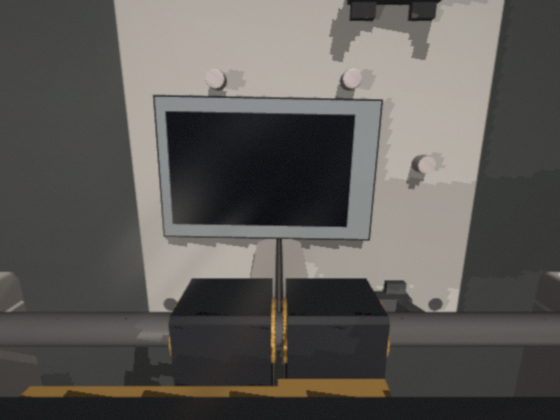

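The module now moves with the tip, and its +y edge (y≈97 px) is still about 12 px short of the pins at (217,78) and (352,78), roughly 6 mm by both estimates. I'll continue carefully.

>>> arm_command([
  {"slide":[-0.0002,0.001,0],"yaw":0,"gripper":0},
  {"slide":[-0.0003,0.002,0],"yaw":0,"gripper":0},
  {"slide":[-0.0005,0.003,0],"yaw":0,"gripper":0},
  {"slide":[-0.0006,0.0037,0],"yaw":0,"gripper":0},
])

```text
time_s: 4.47
ee_pos: [0.5466, -0.0541, 0.0179]
eef_rot: [-3.141, -0.0, 1.738]
force: [0.2, -2.9, -0.3]
grip_width: 0.0005
```

```bash
cat > e.py <<'E'
from meas import *
F=np.array([551.5,-3.2]);Y=.1670
def look(px=(270,140),win=125):
    w=cam('wrist');q=panel(w,px,0,win);o=readout.get_obs()
    print('t',o['time_s'],'f',np.round(o['force'],2),'fixframe f',np.round(tofix(o['force'][:2],0,Y),2),'tcp fix',np.round(tofix(o['ee_pos'][:2]*1000,F,Y),2))
    print('panel',np.round(tofix(q[0],F,Y),1),np.round(q[1],1),'dyaw deg',round(q[2]-np.degrees(Y),2))
    return w,q
if __name__=='__main__': look()
E
python3 e.py
```

```text
t 4.525 f [ 0.34 -0.7  -0.26] fixframe f [[ 0.22 -0.74]] tcp fix [[-13.3 -49.4]]
panel [[-21.9  -2.7]] [117.6  75.9] dyaw deg -0.3
```

>>> arm_command([
  {"slide":[-0.0001,0.0005,0],"yaw":0,"gripper":0},
  {"slide":[-0.0002,0.001,0],"yaw":0,"gripper":0},
  {"slide":[-0.0002,0.001,0],"yaw":0,"gripper":0},
])

```text
time_s: 4.9
ee_pos: [0.5468, -0.0536, 0.0181]
eef_rot: [3.141, 0.001, 1.738]
force: [2.9, -5.4, -0.5]
grip_width: 0.0004
```

>>> arm_command([
  {"slide":[-0.0001,0.0005,0],"yaw":0,"gripper":0},
  {"slide":[-0.0001,0.0005,0],"yaw":0,"gripper":0},
])

```text
time_s: 5.15
ee_pos: [0.5469, -0.0535, 0.0182]
eef_rot: [3.14, 0.001, 1.738]
force: [3.5, -7.9, -1.0]
grip_width: 0.0005
```

```bash
python3 e.py
```

```text
t 5.2 f [ 2.81 -8.18 -1.21] fixframe f [[ 1.42 -8.53]] tcp fix [[-12.94 -48.8 ]]
panel [[-21.7  -2.2]] [117.7  75.4] dyaw deg -0.02
```

>>> arm_command([
  {"slide":[0.0008,-0.005,0],"yaw":0,"gripper":0},
  {"slide":[0.0018,-0.012,0],"yaw":0,"gripper":0},
  {"slide":[0.0018,-0.012,0.025],"yaw":0,"gripper":0},
  {"slide":[0.0018,-0.012,0.055],"yaw":0,"gripper":0},
  {"slide":[-0.04,0.0,0.055],"yaw":0,"gripper":0},
  {"slide":[-0.08,0.02,0.055],"yaw":0,"gripper":0},
  {"slide":[-0.104,0.0315,0.055],"yaw":0,"gripper":0},
  {"slide":[-0.104,0.0315,0.03],"yaw":0,"gripper":0},
])

```text
time_s: 6.2
ee_pos: [0.4422, -0.0209, 0.049]
eef_rot: [3.139, 0.001, 1.738]
force: [0.8, -1.1, -0.2]
grip_width: 0.0003
```

>>> arm_command([
  {"slide":[0,0,-0.015],"yaw":0,"gripper":0},
  {"slide":[0,0,-0.03],"yaw":0,"gripper":0},
  {"slide":[0,0,-0.03],"yaw":0,"gripper":0},
])

```text
time_s: 6.58
ee_pos: [0.4419, -0.0213, 0.0169]
eef_rot: [-3.139, -0.001, 1.738]
force: [0.7, -0.3, 0.5]
grip_width: 0.0005
```

```bash
python3 - <<'E'
from e import *
w,q=look((380,200),150); save(w,'pics/w5.png')
E
```

```text
t 6.625 f [ 0.38 -1.08  0.02] fixframe f [[ 0.2  -1.12]] tcp fix [[-110.68    0.28]]
panel [[-22.3  -1.1]] [117.5  73.1] dyaw deg 0.02
```

View pics/w5.png

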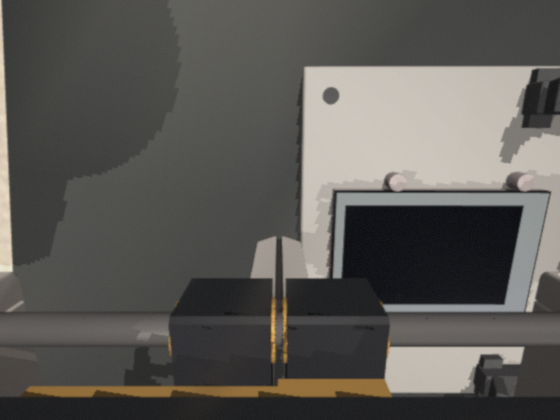

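The module's +y edge touches both side pins, at (396,186) and (520,186), and is square to them. The tip sits behind the -x end with about 15 mm of gap (307→333 px). Now I push along +x.

>>> arm_command([
  {"slide":[0.006,0.001,0],"yaw":0,"gripper":0},
  {"slide":[0.012,0.002,0],"yaw":0,"gripper":0},
  {"slide":[0.0145,0.0025,0],"yaw":0,"gripper":0},
  {"slide":[0.017,0.0029,0],"yaw":0,"gripper":0},
  {"slide":[0.0195,0.0033,0],"yaw":0,"gripper":0},
  {"slide":[0.022,0.0037,0],"yaw":0,"gripper":0},
  {"slide":[0.0245,0.0042,0],"yaw":0,"gripper":0},
  {"slide":[0.027,0.0046,0],"yaw":0,"gripper":0},
])

```text
time_s: 7.62
ee_pos: [0.4693, -0.0167, 0.0179]
eef_rot: [-3.141, -0.0, 1.738]
force: [-1.3, -1.1, 0.6]
grip_width: 0.0002
```

>>> arm_command([
  {"slide":[0.0015,0.0003,0],"yaw":0,"gripper":0},
  {"slide":[0.003,0.0005,0],"yaw":0,"gripper":0},
])

```text
time_s: 7.88
ee_pos: [0.4724, -0.0161, 0.0179]
eef_rot: [-3.141, -0.0, 1.738]
force: [-1.2, 0.0, 0.3]
grip_width: 0.0002
```

```bash
python3 - <<'E'
from e import *
w,q=look((390,200),150); save(w,'pics/w6.png')
E
```

```text
t 7.925 f [-0.19 -0.07  1.04] fixframe f [[-0.2  -0.04]] tcp fix [[-80.    0.4]]
panel [[-15.4  -1.4]] [117.5  73.9] dyaw deg -0.29
```

>>> arm_command([
  {"slide":[0.0025,0.0004,0],"yaw":0,"gripper":0},
  {"slide":[0.005,0.0008,0],"yaw":0,"gripper":0},
  {"slide":[0.0075,0.0013,0],"yaw":0,"gripper":0},
  {"slide":[0.01,0.0017,0],"yaw":0,"gripper":0},
  {"slide":[0.0115,0.002,0],"yaw":0,"gripper":0},
])

```text
time_s: 8.55
ee_pos: [0.484, -0.0141, 0.0179]
eef_rot: [-3.141, 0.0, 1.738]
force: [-1.9, -1.7, -0.3]
grip_width: 0.0005
```

```bash
python3 - <<'E'
from e import *
w,q=look((390,200),150)
# pin_end seen? expected px of pin_end top and panel far end
e=np.r_[F+np.array([[np.cos(Y),-np.sin(Y)],[np.sin(Y),np.cos(Y)]])@[65,0],24]/1000
print(proj(w,e), proj(w,np.r_[cv2.boxPoints(q).T,[[22]*4]].T/1000).round())
save(w,'pics/w6.png')
E
```

```text
t 8.6 f [-0.75 -1.23  0.29] fixframe f [[-0.95 -1.09]] tcp fix [[-68.34   0.45]]
panel [[-3.7 -1.5]] [117.6  73.6] dyaw deg 0.01
[[514.09404708 254.78372475]] [[293. 194.]
 [292. 312.]
 [484. 312.]
 [505. 194.]]
```

View pics/w6.png

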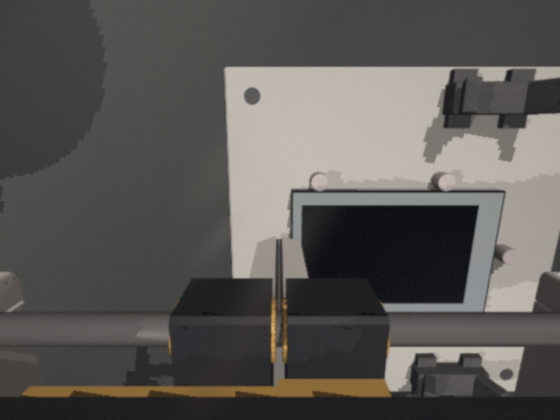

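The module stays on both side pins, (319,183) and (446,183). Its far edge at about x=495 px is 2–4 mm short of the end pin at (509,256). I'll finish in small steps.

>>> arm_command([
  {"slide":[0.001,0.0002,0],"yaw":0,"gripper":0},
  {"slide":[0.0015,0.0003,0],"yaw":0,"gripper":0},
  {"slide":[0.0015,0.0003,0],"yaw":0,"gripper":0},
])

```text
time_s: 8.98
ee_pos: [0.4854, -0.0138, 0.0179]
eef_rot: [3.142, -0.0, 1.738]
force: [-1.3, -1.7, 0.4]
grip_width: 0.0004
```

>>> arm_command([
  {"slide":[0.0005,0.0001,0],"yaw":0,"gripper":0},
  {"slide":[0.0007,0.0001,0],"yaw":0,"gripper":0},
])

```text
time_s: 9.22
ee_pos: [0.4861, -0.0137, 0.018]
eef_rot: [3.142, -0.0, 1.738]
force: [-1.1, -2.0, 0.3]
grip_width: 0.0006
```

>>> arm_command([
  {"slide":[0.0004,0.0001,0],"yaw":0,"gripper":0},
  {"slide":[0.0006,0.0001,0],"yaw":0,"gripper":0},
])

```text
time_s: 9.48
ee_pos: [0.4867, -0.0136, 0.018]
eef_rot: [-3.142, -0.0, 1.738]
force: [-2.2, -0.8, 0.9]
grip_width: 0.0003
```

>>> arm_command([
  {"slide":[0.0005,0.0001,0],"yaw":0,"gripper":0},
  {"slide":[0.0008,0.0001,0],"yaw":0,"gripper":0},
])

```text
time_s: 9.72
ee_pos: [0.4875, -0.0135, 0.0179]
eef_rot: [3.142, -0.0, 1.738]
force: [-1.9, -3.1, -0.3]
grip_width: 0.0008
```

>>> arm_command([
  {"slide":[0.0004,0.0001,0],"yaw":0,"gripper":0},
  {"slide":[0.0007,0.0001,0],"yaw":0,"gripper":0},
])

```text
time_s: 9.98
ee_pos: [0.4878, -0.0134, 0.0178]
eef_rot: [-3.141, -0.0, 1.738]
force: [-5.5, -1.5, 2.0]
grip_width: 0.0003
```

>>> arm_command([
  {"slide":[0.0004,0.0001,0],"yaw":0,"gripper":0},
  {"slide":[0.0006,0.0001,0],"yaw":0,"gripper":0},
])

```text
time_s: 10.22
ee_pos: [0.4879, -0.0134, 0.0178]
eef_rot: [-3.14, -0.0, 1.738]
force: [-7.9, -2.2, 5.0]
grip_width: 0.0004
```

End pin met at about 8 N. I'll back off, go to the -y side, and look before a light final press.

>>> arm_command([
  {"slide":[-0.006,-0.001,0],"yaw":0,"gripper":0},
  {"slide":[-0.0118,-0.002,0],"yaw":0,"gripper":0},
  {"slide":[-0.0118,-0.002,0.03],"yaw":0,"gripper":0},
  {"slide":[-0.0118,-0.002,0.055],"yaw":0,"gripper":0},
  {"slide":[0.02,-0.035,0.055],"yaw":0,"gripper":0},
  {"slide":[0.058,-0.0535,0.055],"yaw":0,"gripper":0},
  {"slide":[0.058,-0.0535,0.05],"yaw":0,"gripper":0},
  {"slide":[0.058,-0.0535,0.02],"yaw":0,"gripper":0},
])

```text
time_s: 11.22
ee_pos: [0.5472, -0.0669, 0.0385]
eef_rot: [3.139, 0.001, 1.738]
force: [0.1, 0.5, -0.3]
grip_width: 0.0003
```

>>> arm_command([
  {"slide":[0,0,-0.015],"yaw":0,"gripper":0},
  {"slide":[0,0,-0.02],"yaw":0,"gripper":0},
  {"slide":[0,0,-0.02],"yaw":0,"gripper":0},
])

```text
time_s: 11.6
ee_pos: [0.5468, -0.0667, 0.0183]
eef_rot: [3.141, 0.0, 1.738]
force: [0.7, -0.7, 1.1]
grip_width: 0.0005
```

```bash
python3 - <<'E'
from e import *
w,q=look((300,120),150)
c=w['color'][20:260,130:480]
cv2.imwrite('pics/w7.png',cv2.resize(c[:,:,::-1],None,fx=2.2,fy=2.2,interpolation=cv2.INTER_CUBIC))
E
```

```text
t 11.65 f [0.08 0.04 0.11] fixframe f [[0.08 0.03]] tcp fix [[-14.95 -61.95]]
panel [[ 0.2 -2.6]] [117.8  75.5] dyaw deg 0.02
```

View pics/w7.png

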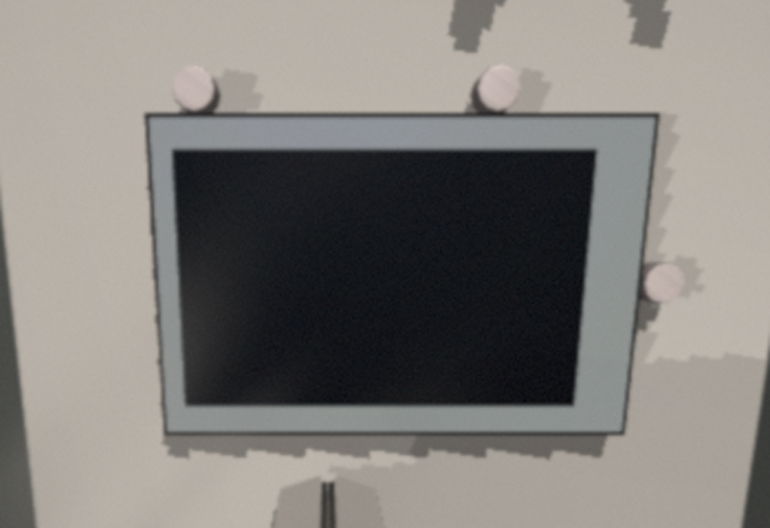

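All three pins appear to touch: side pins at (195,108) and (497,108), end pin at (645,280) in crop pixels, and the edge is square. The y estimate is 0.4 mm lower than after pressing, so I add one light y press.

>>> arm_command([
  {"slide":[-0.0007,0.004,0],"yaw":0,"gripper":0},
  {"slide":[-0.0014,0.008,0],"yaw":0,"gripper":0},
  {"slide":[-0.0018,0.0105,0],"yaw":0,"gripper":0},
  {"slide":[-0.002,0.012,0],"yaw":0,"gripper":0},
])

```text
time_s: 12.15
ee_pos: [0.5448, -0.0546, 0.018]
eef_rot: [3.141, 0.0, 1.738]
force: [0.3, 0.1, -0.5]
grip_width: 0.0005
```

>>> arm_command([
  {"slide":[-0.0001,0.0005,0],"yaw":0,"gripper":0},
  {"slide":[-0.0001,0.0008,0],"yaw":0,"gripper":0},
])

```text
time_s: 12.4
ee_pos: [0.5447, -0.0542, 0.018]
eef_rot: [3.142, 0.0, 1.738]
force: [0.5, -2.2, -0.3]
grip_width: 0.0004
```

>>> arm_command([
  {"slide":[-0.0001,0.0005,0],"yaw":0,"gripper":0},
  {"slide":[-0.0001,0.0008,0],"yaw":0,"gripper":0},
])

```text
time_s: 12.65
ee_pos: [0.5446, -0.0539, 0.018]
eef_rot: [3.142, 0.001, 1.738]
force: [-0.3, -7.4, -0.5]
grip_width: 0.0006
```

Light press done: about 7 N on the side pins. Now I retreat, rise, and travel above the bar with the gripper opening.

>>> arm_command([
  {"slide":[0.0008,-0.005,0],"yaw":0,"gripper":0},
  {"slide":[0.0018,-0.012,0],"yaw":0,"gripper":0},
  {"slide":[0.0018,-0.012,0.04],"yaw":0,"gripper":0},
  {"slide":[0.0018,-0.012,0.09],"yaw":0,"gripper":0},
  {"slide":[0.0018,0.02,0.13],"yaw":-0.05,"gripper":0.5},
  {"slide":[0.0,0.08,0.13],"yaw":-0.15,"gripper":0.8},
  {"slide":[-0.002,0.14,0.13],"yaw":-0.25,"gripper":0.8},
  {"slide":[-0.003,0.2,0.13],"yaw":-0.339,"gripper":0.8},
])

```text
time_s: 13.65
ee_pos: [0.5414, 0.1483, 0.1482]
eef_rot: [3.141, -0.0, 1.395]
force: [1.2, 0.1, 0.1]
grip_width: 0.0367
```

>>> arm_command([
  {"slide":[-0.001,0.06,0],"yaw":0,"gripper":0.8},
  {"slide":[-0.002,0.09,0],"yaw":0,"gripper":0.8},
  {"slide":[-0.002,0.09,0],"yaw":0,"gripper":0.8},
])

```text
time_s: 14.02
ee_pos: [0.5392, 0.2382, 0.1476]
eef_rot: [-3.141, -0.0, 1.401]
force: [0.4, -0.5, -0.2]
grip_width: 0.0666
```

```bash
python3 - <<'E'
from h import *
w=cam('wrist');t=cam('top');o=readout.get_obs();print(o['time_s'],o['ee_pos'],o['eef_rot'],o['force'],o['grip_width'])
print(proj(w,[[.522,.188,.01],[.557,.39,.01],[.5393,.2889,.01]]))
save(w,'pics/w8.png')
E
```

```text
14.125 [0.53961838 0.23605859 0.14776202] [-3.14124925e+00  2.67817451e-04  1.39878638e+00] [ 0.75519405 -0.68569064 -0.65044907] 0.07382953708895999
[[272.34454723 247.85505079]
 [271.74109439  32.68888568]
 [271.8830913  149.16399692]]
```

View pics/w8.png

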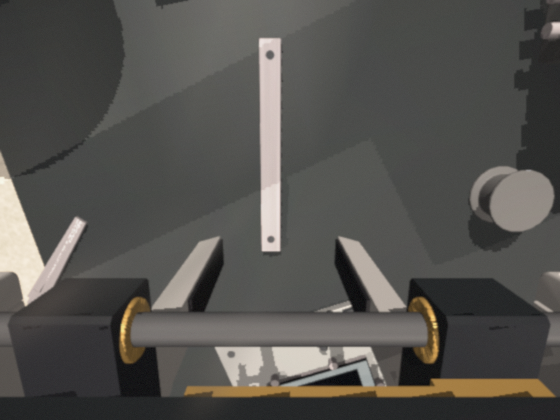

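The whole bar is visible, with ends at (270,40) and (271,250), and the open fingers straddle its line. I measure it.

```bash
python3 - <<'E'
from h import *
w=load('wrist');m=(w['color'].min(2)>135).astype(np.uint8);n,l=cv2.connectedComponents(m)
ys,xs=np.where(l==l[200,270]);r=cv2.minAreaRect(np.float32(ray(w,np.c_[xs,ys],.01)[:,:2]*1000));print(len(xs),r)
E
```

```text
4210 ((537.0068359375, 286.01123046875), (203.1551055908203, 19.85836410522461), 80.14373016357422)
```

>>> arm_command([
  {"slide":[-0.0025,0.03,-0.02],"yaw":0,"gripper":0.8},
  {"slide":[-0.0025,0.0505,-0.06],"yaw":0,"gripper":0.8},
  {"slide":[-0.0025,0.0505,-0.1],"yaw":0,"gripper":0.8},
  {"slide":[-0.0025,0.0505,-0.125],"yaw":0,"gripper":0.8},
  {"slide":[-0.0025,0.0505,-0.138],"yaw":0,"gripper":0.8},
  {"slide":[-0.0025,0.0505,-0.143],"yaw":0,"gripper":0.8},
  {"slide":[-0.0025,0.0505,-0.143],"yaw":0,"gripper":0.8},
])

```text
time_s: 15.0
ee_pos: [0.5375, 0.287, 0.0056]
eef_rot: [3.141, -0.0, 1.398]
force: [-0.3, 0.4, 1.1]
grip_width: 0.0751
```

>>> arm_command([
  {"slide":[0,0,0],"yaw":0,"gripper":0},
  {"slide":[0,0,0],"yaw":0,"gripper":0},
  {"slide":[0,0,0],"yaw":0,"gripper":0},
  {"slide":[0,0,0],"yaw":0,"gripper":0},
  {"slide":[0,0,0],"yaw":0,"gripper":0},
  {"slide":[0,0,0],"yaw":0,"gripper":0},
], grip_force=30)

```text
time_s: 15.75
ee_pos: [0.5371, 0.2873, 0.0049]
eef_rot: [3.141, -0.0, 1.399]
force: [0.5, -0.8, -0.6]
grip_width: 0.0196
```

Grip holds at 19.6 mm. I lift and carry to above the saddles, then look.

>>> arm_command([
  {"slide":[0,0,0.03],"yaw":0,"gripper":0},
  {"slide":[0,0,0.07],"yaw":0,"gripper":0},
  {"slide":[0.01,-0.045,0.095],"yaw":0.06,"gripper":0},
  {"slide":[0.02,-0.095,0.095],"yaw":0.12,"gripper":0},
  {"slide":[0.03,-0.145,0.095],"yaw":0.18,"gripper":0},
  {"slide":[0.04,-0.195,0.095],"yaw":0.24,"gripper":0},
  {"slide":[0.048,-0.24,0.095],"yaw":0.3,"gripper":0},
  {"slide":[0.056,-0.284,0.095],"yaw":0.339,"gripper":0},
])

```text
time_s: 16.75
ee_pos: [0.5929, 0.0017, 0.0996]
eef_rot: [-3.141, -0.0, 1.739]
force: [-0.0, 1.1, -3.3]
grip_width: 0.0193
```

>>> arm_command([
  {"slide":[0,0,-0.015],"yaw":0,"gripper":0},
  {"slide":[0,0,-0.03],"yaw":0,"gripper":0},
  {"slide":[0,0,-0.03],"yaw":0,"gripper":0},
  {"slide":[0,0,-0.03],"yaw":0,"gripper":0},
])

```text
time_s: 17.25
ee_pos: [0.5931, 0.0041, 0.0701]
eef_rot: [3.142, -0.0, 1.739]
force: [0.5, 0.6, -3.5]
grip_width: 0.0194
```

```bash
python3 - <<'E'
from h import *
w=cam('wrist');t=cam('top');s=cam('side');o=readout.get_obs();print(o['time_s'],o['ee_pos'],o['eef_rot'],o['force'],o['grip_width'])
W=np.zeros((420,760,3),np.uint8);W[:,:400]=w['color'][:,80:480]
u,v=proj(t,[.555,0,.03])[0].astype(int);print(u,v)
W[:210,400:760]=cv2.resize(t['color'][v-35:v+35,u-60:u+60],None,fx=3,fy=3)
u2,v2=proj(s,[.57,0.03,.03])[0].astype(int);print(u2,v2)
W[210:,400:760]=cv2.resize(s['color'][v2-35:v2+35,u2-60:u2+60],None,fx=3,fy=3)
cv2.imwrite('pics/w9.png',W[:,:,::-1])
# expected bar edges (bar centred at tcp) at end, underside z=tcp-.005
p=o['ee_pos'];z=p[2]-.005
print('px bar +y end predicted',proj(w,[p+[-.0171,.1014,0],[593.4e-3-.0146,2.2e-3+.0868,.042]]))
E
```

```text
17.4 [0.59327657 0.00367494 0.07046826] [3.14078480e+00 1.57187979e-04 1.73834382e+00] [-0.29798239 -0.52301227 -2.69772215] 0.019199224847981266
279 187
265 213
px bar +y end predicted [[283.54583536  63.78118123]
 [282.59462494 101.67049602]]
```

View pics/w9.png

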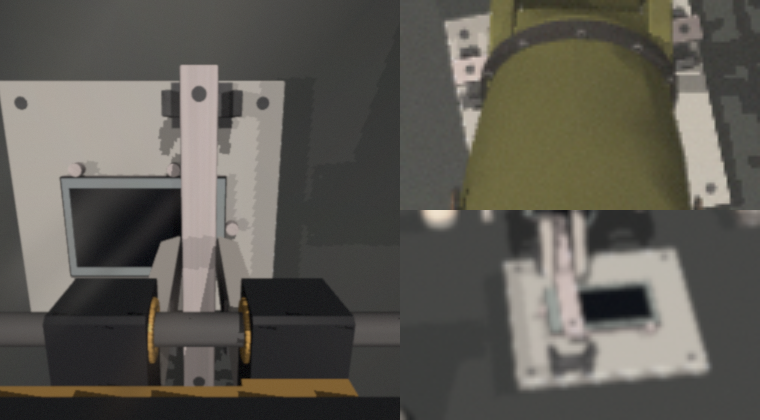

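Bar end is at wrist-crop (181–217, 65) and the +y saddle at (162–242, ~103), so the two are nearly centred. The last check is in numbers (12 views used).

```bash
python3 - <<'E'
from e import *
w=load('wrist');o=readout.get_obs()['ee_pos']*1000
im=w['color']
for r in (72,85,120,150):
    a=im[r,240:320].min(1).astype(int); d=np.diff(a); print(r,'bar edges',240+np.argmax(d)+.5,240+np.argmin(d)+.5)
r=103; a=im[r,230:335].min(1).astype(int); print(a.tolist())
col=im[55:75,275].min(1).astype(int);print(col.tolist())
col=im[75:140,252].min(1).astype(int);print(col.tolist())
zt=(o[2]-5+10)/1000
for n,uv,z in(('bar edge L',[261,72],zt),('bar edge R',[297,72],zt),('bar end',[279,65],zt)):
    print(n,np.round(tofix(ray(w,[uv],z)[:,:2]*1000,F,Y),1))
print('tcp',tofix(o[:2],F,Y))
E
```

```text
72 bar edges 259.5 297.5
85 bar edges 259.5 297.5
120 bar edges 259.5 296.5
150 bar edges 309.5 298.5
[161, 161, 161, 159, 161, 161, 160, 160, 161, 160, 149, 111, 81, 74, 76, 76, 77, 78, 79, 76, 68, 56, 52, 52, 53, 53, 52, 51, 54, 77, 129, 159, 170, 171, 172, 171, 171, 169, 169, 168, 166, 165, 166, 166, 165, 164, 164, 168, 168, 169, 168, 169, 170, 170, 169, 170, 171, 172, 173, 167, 169, 168, 170, 172, 173, 171, 160, 135, 101, 82, 75, 59, 49, 43, 43, 44, 45, 44, 43, 35, 34, 32, 38, 53, 62, 67, 65, 64, 62, 64, 64, 74, 103, 131, 139, 140, 140, 141, 141, 141, 141, 140, 140, 141, 139]
[79, 78, 79, 79, 79, 80, 78, 76, 81, 106, 150, 164, 166, 165, 166, 165, 165, 167, 164, 166]
[76, 77, 78, 78, 79, 101, 134, 124, 98, 85, 86, 84, 85, 84, 80, 69, 55, 50, 52, 53, 53, 54, 53, 51, 52, 49, 50, 53, 52, 52, 54, 53, 54, 54, 54, 55, 54, 55, 58, 57, 53, 45, 52, 65, 70, 71, 71, 70, 72, 70, 71, 71, 78, 91, 102, 107, 106, 107, 105, 106, 106, 107, 109, 107, 106]
bar edge L [[30.9 97.9]]
bar edge R [[49.  97.9]]
bar end [[ 40.  101.2]]
tcp [[42.33815558 -0.16500961]]
```

```bash
python3 - <<'E'
from e import *
w=load('wrist');im=w['color']
for r in (92,97,100,103,106,110,114):
    a=im[r,225:340].min(1).astype(int); a=a<110; i=np.where(a)[0]; print(r,225+i.min(),225+i.max(), np.round(tofix(ray(w,[[225+i.min()-.5,r],[225+i.max()+.5,r]],.042)[:,:2]*1000,F,Y),1).tolist(),[225+k for k in np.where(np.diff(a.astype(int)))[0]])
E
```

```text
92 241 322 [[16.6, 91.9], [66.5, 92.0]] [np.int64(240), np.int64(259), np.int64(271), np.int64(285), np.int64(297), np.int64(322)]
97 242 322 [[17.1, 89.1], [66.6, 89.1]] [np.int64(241), np.int64(259), np.int64(272), np.int64(284), np.int64(297), np.int64(322)]
100 242 339 [[17.0, 87.3], [77.1, 87.4]] [np.int64(241), np.int64(259), np.int64(274), np.int64(282), np.int64(297), np.int64(322), np.int64(336)]
103 242 339 [[17.0, 85.6], [77.2, 85.6]] [np.int64(241), np.int64(259), np.int64(297), np.int64(322), np.int64(335)]
106 242 339 [[17.0, 83.8], [77.3, 83.9]] [np.int64(241), np.int64(259), np.int64(297), np.int64(322), np.int64(336)]
110 242 321 [[16.9, 81.5], [66.3, 81.5]] [np.int64(241), np.int64(259), np.int64(297), np.int64(321)]
114 242 321 [[16.8, 79.1], [66.4, 79.2]] [np.int64(241), np.int64(259), np.int64(297), np.int64(321)]
```

By the wrist view the bar centre should go about +1.8 mm in fixture x, and the top camera agrees. In y the two views give +2.6 and -0.9 mm, so I take +1. I lower in stages.

>>> arm_command([
  {"slide":[0.0016,0.0013,0],"yaw":0,"gripper":0},
  {"slide":[0.0016,0.0013,-0.008],"yaw":0,"gripper":0},
  {"slide":[0.0016,0.0013,-0.016],"yaw":0,"gripper":0},
  {"slide":[0.0016,0.0013,-0.023],"yaw":0,"gripper":0},
  {"slide":[0.0016,0.0013,-0.029],"yaw":0,"gripper":0},
  {"slide":[0.0016,0.0013,-0.033],"yaw":0,"gripper":0},
  {"slide":[0.0016,0.0013,-0.035],"yaw":0,"gripper":0},
  {"slide":[0.0016,0.0013,-0.036],"yaw":0,"gripper":0},
])

```text
time_s: 18.4
ee_pos: [0.5947, 0.0046, 0.034]
eef_rot: [3.141, 0.0, 1.738]
force: [0.6, 0.4, -3.0]
grip_width: 0.0194
```

>>> arm_command([
  {"slide":[0,0,-0.001],"yaw":0,"gripper":0},
  {"slide":[0,0,-0.001],"yaw":0,"gripper":0},
])

```text
time_s: 18.65
ee_pos: [0.5946, 0.0046, 0.0329]
eef_rot: [-3.142, -0.0, 1.738]
force: [-0.4, 0.2, -3.1]
grip_width: 0.0195
```

>>> arm_command([
  {"slide":[0,0,-0.001],"yaw":0,"gripper":0},
  {"slide":[0,0,-0.001],"yaw":0,"gripper":0},
])

```text
time_s: 18.9
ee_pos: [0.5946, 0.0046, 0.0319]
eef_rot: [-3.142, -0.0, 1.738]
force: [-0.2, 0.3, -2.2]
grip_width: 0.0194
```

No contact with the cheeks. About 1 mm is left.

>>> arm_command([
  {"slide":[0,0,-0.0006],"yaw":0,"gripper":0},
  {"slide":[0,0,-0.0006],"yaw":0,"gripper":0},
])

```text
time_s: 19.15
ee_pos: [0.5947, 0.0046, 0.0313]
eef_rot: [-3.142, -0.0, 1.738]
force: [0.1, 1.2, -3.3]
grip_width: 0.0191
```

>>> arm_command([
  {"slide":[0,0,-0.0006],"yaw":0,"gripper":0},
  {"slide":[0,0,-0.0006],"yaw":0,"gripper":0},
])

```text
time_s: 19.4
ee_pos: [0.5947, 0.0046, 0.0309]
eef_rot: [3.141, 0.0, 1.738]
force: [-2.0, -0.3, 0.3]
grip_width: 0.0195
```

```bash
python3 - <<'E'
from e import *
s=cam('side');w=cam('wrist');o=readout.get_obs();print(o['time_s'],o['ee_pos'],o['force'],o['moment'])
im=w['color'];p=o['ee_pos']*1000;zt=(p[2]+5)/1000
for r in range(60,125,8):
    a=im[r,225:340].min(1).astype(int); print(r,[(int(225+k),int(np.diff(a)[k])) for k in np.where(abs(np.diff(a))>18)[0]])
E
```

```text
19.5 [0.59471438 0.00456643 0.03094464] [-2.0240272   0.30748292  1.52232746] [-0.05576407  0.24343148  0.0369552 ]
60 []
68 [(258, 20), (259, 36), (260, 26), (296, -24), (297, -41), (298, -25)]
76 [(240, -24), (241, -31), (259, 40), (260, 26), (296, -23), (297, -41), (298, -30), (315, 24), (316, 26)]
84 [(227, -32), (228, -33), (258, 20), (259, 49), (260, 32), (296, -25), (297, -42), (298, -29), (328, 23), (329, 29)]
92 [(228, -39), (229, -32), (258, 28), (259, 50), (260, 31), (270, -32), (271, -31), (285, 31), (286, 34), (296, -25), (297, -40), (298, -23), (328, 30), (329, 25)]
100 [(228, -39), (229, -31), (259, 46), (260, 31), (273, -21), (274, -25), (282, 22), (283, 22), (296, -29), (297, -36), (298, -24), (328, 40)]
108 [(228, -33), (229, -33), (258, 21), (259, 51), (260, 32), (296, -29), (297, -35), (298, -20), (328, 36)]
116 [(236, -25), (258, 21), (259, 47), (260, 31), (296, -39), (297, -45), (298, -23), (314, 31), (315, 28)]
124 [(232, -27), (242, -20), (259, 43), (260, 32), (296, -41), (297, -41), (298, -22), (314, 31), (315, 39)]
```

```bash
python3 - <<'E'
from e import *
w=load('wrist');im=w['color'].astype(int)
for u in (279,290): print(u,im[58:74,u].min(1).tolist())
for u in (236,245,310,321): print(u,im[60:92,u].min(1).tolist())
f=lambda uv,z:np.round(tofix(ray(w,[uv],z)[:,:2]*1000,F,Y),1)
print('end',[f([285,r],.036) for r in(64,66,68)]); print('saddle top',[f([236,r],.042) for r in (78,80,82)])
print('plate edge', f([200,76],.014), im[60:100,215].min(1).tolist())
print(tofix(readout.get_obs()['ee_pos'][:2]*1000,F,Y))
E
```

```text
279 [78, 78, 78, 78, 78, 78, 106, 153, 166, 169, 169, 169, 170, 170, 169, 170]
290 [76, 76, 77, 77, 75, 77, 103, 152, 165, 168, 168, 167, 167, 168, 169, 169]
236 [79, 77, 79, 75, 78, 78, 78, 78, 77, 79, 98, 139, 156, 159, 159, 159, 160, 160, 160, 156, 136, 100, 81, 76, 76, 77, 76, 73, 73, 74, 75, 72]
245 [77, 78, 77, 77, 79, 76, 76, 77, 78, 78, 99, 136, 142, 106, 81, 79, 77, 78, 78, 79, 76, 76, 62, 53, 50, 49, 50, 48, 51, 51, 49, 48]
310 [75, 73, 75, 73, 74, 72, 72, 75, 72, 75, 93, 127, 131, 97, 76, 72, 72, 72, 70, 72, 71, 71, 67, 57, 47, 45, 42, 43, 45, 43, 43, 41]
321 [72, 72, 70, 72, 72, 70, 73, 71, 73, 73, 91, 126, 138, 139, 140, 139, 138, 139, 139, 135, 117, 91, 74, 74, 71, 71, 69, 68, 69, 70, 68, 70]
end [array([[ 44.8, 101.9]]), array([[ 44.8, 100.9]]), array([[ 44.8, 100. ]])]
saddle top [array([[20.7, 94.5]]), array([[20.7, 93.5]]), array([[20.7, 92.6]])]
plate edge [[-3.2 99.6]] [77, 77, 79, 78, 76, 79, 79, 78, 78, 80, 98, 138, 156, 160, 160, 159, 159, 158, 159, 159, 159, 160, 159, 160, 159, 161, 161, 157, 159, 160, 158, 158, 160, 161, 160, 159, 161, 159, 159, 159]
[[43.90415012  0.47507914]]
```

Bar seated at TCP z=0.0309, so its underside is at 26 mm. In x it lies between the saddle edges at 278.3 vs 278.6 px. In y the overhang is within about 2 mm by the plate and saddle edges. Release and rise.

>>> arm_command([
  {"slide":[0,0,0],"yaw":0,"gripper":0.4},
  {"slide":[0,0,0],"yaw":0,"gripper":0.4},
  {"slide":[0,0,0],"yaw":0,"gripper":0.4},
  {"slide":[0,0,0],"yaw":0,"gripper":0.4},
  {"slide":[0,0,0.01],"yaw":0,"gripper":0.4},
  {"slide":[0,0,0.03],"yaw":0,"gripper":0.4},
  {"slide":[0,0,0.07],"yaw":0,"gripper":0.4},
  {"slide":[0,0,0.12],"yaw":0,"gripper":0.4},
])

```text
time_s: 20.5
ee_pos: [0.5942, 0.0046, 0.1521]
eef_rot: [-3.141, -0.0, 1.738]
force: [0.7, 0.8, 1.0]
grip_width: 0.0375
```

>>> arm_command([
  {"slide":[-0.02,-0.05,0.15],"yaw":0,"gripper":0.4},
  {"slide":[-0.04,-0.1,0.17],"yaw":0,"gripper":0.4},
  {"slide":[-0.06,-0.15,0.17],"yaw":0,"gripper":0.4},
  {"slide":[-0.08,-0.19,0.17],"yaw":0,"gripper":0.4},
  {"slide":[-0.08,-0.19,0.17],"yaw":0,"gripper":0.4},
  {"slide":[-0.08,-0.19,0.17],"yaw":0,"gripper":0.4},
])

```text
time_s: 21.25
ee_pos: [0.5139, -0.1871, 0.3223]
eef_rot: [3.14, 0.001, 1.735]
force: [0.7, 0.2, -0.2]
grip_width: 0.0373
```

```bash
python3 - <<'E'
from e import *
for n in('wrist','top','side'):cam(n)
o=readout.get_obs();print(o['time_s'],o['ee_pos'],o['force'])
R=np.array([[np.cos(Y),-np.sin(Y)],[np.sin(Y),np.cos(Y)]])
for n in('wrist','top'):
    w=load(n);im=w['color']
    u,v=proj(w,np.r_[F+R@[42,40],36]/1000)[0].astype(int)
    for th in (150,):
        # bar: pinkish bright between rows; colour at centre
        print(n,(u,v),im[v,u], 'plate',im[tuple(proj(w,np.r_[F+R@[-80,60],14]/1000)[0].astype(int)[::-1])])
    # profiles along fixture y at bar centre line (z=.036) and across at y=0,+-60
    ys=np.arange(-116,117,2.);P=np.c_[(F+np.c_[0*ys+44,ys]@R.T),0*ys+36]/1000
    px=proj(w,P);print([int(im[int(round(b)),int(round(a))].min()) if 0<=b<419.5 and 0<=a<559.5 else -1 for a,b in px])
E
```

```text
21.4 [ 0.51484385 -0.18459466  0.32058136] [0.23852448 0.73052144 0.03469479]
wrist (np.int64(363), np.int64(12)) [211 195 191] plate [203 196 187]
[50, 49, 49, 49, 63, 86, 129, 177, 184, 184, 184, 170, 140, 101, 141, 174, 183, 185, 185, 186, 185, 186, 185, 186, 188, 186, 185, 185, 186, 186, 186, 185, 186, 186, 187, 186, 187, 187, 187, 186, 187, 187, 188, 186, 187, 188, 187, 186, 186, 185, 186, 186, 186, 186, 189, 189, 187, 188, 188, 188, 187, 188, 188, 188, 189, 188, 189, 189, 188, 189, 188, 189, 189, 191, 192, 191, 192, 190, 191, 191, 187, 186, 175, 171, 170, 171, -1, -1, -1, -1, -1, -1, -1, -1, -1, -1, -1, -1, -1, -1, -1, -1, -1, -1, -1, -1, -1, -1, -1, -1, -1, -1, -1, -1, -1, -1, -1]
top (np.int64(262), np.int64(174)) [212 194 186] plate [201 192 180]
[78, 65, 68, 68, 63, 63, 60, 60, 195, 185, 179, 178, 178, 137, 107, 107, 107, 173, 181, 182, 184, 184, 185, 184, 182, 182, 181, 185, 184, 181, 181, 181, 181, 180, 183, 184, 182, 182, 181, 181, 181, 183, 180, 180, 181, 181, 181, 182, 181, 182, 182, 181, 181, 180, 183, 184, 180, 180, 183, 180, 180, 184, 183, 183, 183, 184, 184, 182, 182, 180, 180, 181, 183, 181, 182, 184, 184, 183, 186, 186, 184, 183, 184, 184, 184, 169, 164, 164, 164, 168, 163, 165, 165, 165, 161, 164, 182, 183, 183, 184, 184, 147, 147, 113, 106, 138, 181, 181, 183, 184, 116, 116, 87, 79, 83, 84, 82]
```

```bash
python3 - <<'E'
from e import *
w=load('top');im=w['color'].astype(float)
F2=np.array([554.,-1.9]);Y2=np.radians(9.62);R=np.array([[np.cos(Y2),-np.sin(Y2)],[np.sin(Y2),np.cos(Y2)]])
def prof(a,b,z,n):
    t=np.linspace(0,1,n)[:,None];P=np.array(a)*(1-t)+np.array(b)*t
    px=proj(w,np.c_[F2+P@R.T,np.full(n,z)]/1000).astype(np.float32)
    return cv2.remap(im.astype(np.float32),px[:,0][None],px[:,1][None],cv2.INTER_LINEAR)[0].round().astype(int)
for y in(-30,0,25): print('panel -x end, y',y,prof((-75,y),(-45,y),22,16).min(1).tolist())
for x in(-40,-20,10): print('-y side x',x,prof((x,-54),(x,-24),22,16).min(1).tolist(),'+y',prof((x,24),(x,54),22,16).min(1).tolist())
for y in(-70,-30,0,30,70): print('bar across y',y,prof((26,y),(60,y),36,18).min(1).tolist())
E
```

```text
panel -x end, y -30 [180, 179, 178, 178, 179, 167, 129, 92, 109, 140, 148, 108, 85, 74, 77, 82]
panel -x end, y 0 [178, 180, 179, 179, 179, 178, 158, 108, 104, 151, 152, 99, 65, 56, 56, 55]
panel -x end, y 25 [177, 177, 179, 179, 178, 170, 138, 98, 112, 145, 152, 89, 63, 55, 55, 53]
-y side x -40 [177, 178, 177, 176, 155, 129, 122, 107, 132, 152, 151, 114, 79, 61, 56, 56] +y [55, 55, 63, 90, 139, 153, 140, 120, 151, 160, 162, 161, 162, 173, 178, 178]
-y side x -20 [177, 178, 178, 177, 175, 140, 126, 118, 114, 147, 151, 122, 80, 56, 55, 55] +y [56, 56, 56, 91, 133, 153, 145, 123, 138, 173, 179, 180, 179, 178, 178, 178]
-y side x 10 [176, 175, 176, 175, 157, 129, 123, 120, 135, 152, 156, 117, 82, 61, 56, 54] +y [56, 56, 55, 90, 128, 151, 152, 116, 150, 174, 177, 176, 177, 178, 177, 176]
bar across y -70 [121, 103, 97, 131, 186, 185, 184, 184, 183, 180, 179, 183, 178, 145, 136, 133, 138, 150]
bar across y -30 [97, 96, 88, 134, 184, 184, 184, 182, 181, 182, 181, 185, 178, 155, 155, 131, 128, 154]
bar across y 0 [56, 52, 66, 111, 180, 182, 184, 183, 182, 181, 181, 184, 179, 135, 137, 121, 117, 169]
bar across y 30 [64, 65, 77, 107, 170, 180, 182, 183, 181, 182, 182, 183, 193, 169, 147, 130, 136, 152]
bar across y 70 [123, 121, 109, 110, 177, 175, 170, 165, 162, 163, 165, 166, 166, 120, 105, 102, 106, 143]
```

The module is home and square: end at x≈-60 and sides at about ±39. The bar spans x≈32–51, centred in the saddles. Handing in.

```bash
python3 -c "
from station import job,readout
print(readout.get_obs()['time_s'],job.hand_in())"
```

```text
the job is handed in; nothing more can be done
21.4 None
```

The module is home against all three pins, and the 206 mm bar lies in both saddles. I handed in at 21.4 s, with the arm clear of everything.

- **Module:** I pushed it with shut fingertips, first onto the two side pins, then along them to the end pin, then a last light press on the side. The largest force I read was about 8.5 N. Forces were read only at the end of each call, so a brief higher peak between readings can't be ruled out.
- **Module, last check:** The last top image, taken after the bar was released, puts the module's near end at x ≈ -60 mm and its sides at about ±39 mm. It is square and has not shifted.
- **Bar:** I gripped it at its middle and lowered it without touching the saddle cheeks. It seated with its underside at 26 mm and sits centred in x at about 42 mm.
- **Where the checks disagreed:** The wrist and top cameras differed by 2–3 mm, within or just over their calibration. The bar's two overhangs are therefore only known to be equal within about 1–2 mm. Flatness rests on the tool height when the bar seated and on the top image, not on a separate side-view measurement.
- **One refused command:** One move was refused for missing fields and moved nothing.

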